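# Sort loose sample tubes into the cradles of their cap colour

### The arm

A 6-joint arm with a two-finger parallel gripper is mounted at the origin on a cart in front of the work surface, level with it; the furniture and walls round the work are solid. World frame = base frame: x ahead of the robot, y to its left, z up, the work surface at z = 0. Lengths are in m, angles in degrees, forces in N, time in s.
With the tool pointing down it reaches from about 0.425 to 0.95 m from the base axis. Payload 3.5 kg.
Tool frame: the origin (TCP) lies on the centre line of the jaws, within the pads' length; the fingertips stand 8 mm ahead of it and the grasp point (between the pads) lies 11 mm behind it (r.tip_extent is the z of the fingertips in the tool frame, in m); z points along the fingers, y is the line along which they close (so a half turn about z gives the same grasp; the last joint's range is limited). The gripper opens to 85 mm and grips with 20 to 120 N. Pads are 22 mm wide; open, the fingers measure 114 mm over their backs; the gripper's body (76 mm by 85 mm) begins 54 mm behind the grasp point. The pads swing forward as they close: fully open they stand 13 mm farther back than shut.
Start: joints at [-76.662, 16.404, 90.338, -0, 73.258, -8.594], TCP at [0.252, -0.626, 0.239] pointing down, gripper open.
Joint ranges: [-158.93, 158.93], [-51.34, 127.21], [12.03, 142.37], [-87.48, 267.48], [13.55, 161.25], [-162.69, 162.69]. Speed limits (degrees/s): [159.86, 159.86, 180, 180, 180, 180].

### API

Orientations are given as a 3x3 rotation matrix whose columns are the frame's x, y, z axes.
In Python, from rig import get_obs, optics, workorder, finder, r gives the robot as it stands.
- The arm moves only by the tool arm_command, never from a script. Its argument "deltas" is one flat list of numbers, 7 for each row, row after row: the opening, from -1 (shut) to 1 (fully open), so that 0 is half open, then the shift along the tool's x, y, z in m, then the turn, a rotation vector about the tool's x, y, z in degrees. A call has 1 to 10 rows; each row is the pose to reach, as a shift and turn from the pose commanded when the call began, along the tool's axes at that moment; what a row does not reach only later rows make up. A row lasts 1/10 s, in which the tool goes at most 50 mm and 8.59 degrees, less where a joint would pass 70% of its speed; a pose out of reach is approached as far as the arm can. A call with a gripper value outside its range is refused whole. The fingers move at their own pace and stop on an object; "newtons" is the grip in N (left out, the last holds). Time passes only in rows, so rows that repeat a pose let the fingers close. It gives the time, the measured TCP pose, the force, the opening and the grip force at its end, in the units of the state.
- get_obs(): the state, without advancing time (a new reading comes with each control period).
- optics.snapshot(name): name is "side" or "top"; returns a dict with "color" (420x560x3 uint8, red, green, blue), "camera_matrix" (3x3 intrinsics, pixels), "camera_from_world" (4x4, takes a point from world to camera coordinates). Camera axes: x right, y down, z forward; pixel columns grow to the right and rows downward; lengths in m; the calibration is good to about 2 mm. A picture is of the moment at which its call begins. There is no depth.
- workorder.close_job(): hands the job in; it is judged then, once.
Trained networks look in a picture, given as the dict that the camera call returned (one of the last four; its "shot" number tells which), for a name from the list of things; names that differ only in an ending like _2 or _b are one class to them, and where a whole thing is asked for, a point or a joint stands for the part that bears it (a point fixed in the world has none). Each returns a list of dicts, best first, with "conf" (0 to 1); they miss things now and then, are a little off and sometimes report something else, mostly with a low value. They report only what shows in the picture. A call takes as long as a camera call. They do not tell look-alikes from the thing itself.
- finder.find_in(picture, target): "position" ([column, row] in pixels, amid what is visible of it).
- finder.silhouettes(picture, target): "region" (420x560 bool, what is visible of it) and "position" ([column, row] in pixels, amid what is visible of it).
- finder.place_of(picture, target): "position" ([column, row] in pixels: a listed point, or the origin of a listed thing).
The state is a dict: "clock": time; "qpos": joint angles; "dq": joint speeds; "tau": joint torques, N m; "eef_pos": TCP position; "eef_rot": TCP orientation; "ft_force": force on the tool from outside, world axes, zero at the start; "wrist_torque": the same for the moment, N m; "grip_width": finger opening in m; "gripper_force": force on a finger pad.
Only numpy, scipy, OpenCV 4.12 (cv2) and the standard library are available. Lean on these libraries where they do the work, as an engineer would, in place of code of your own. Each camera call takes 0.05 s, during which the arm holds its last target. There are 200 camera calls.

### The job

Pick out the four screw-cap sample tubes lying about the bench and lay each in the cradle of its cap colour: the two blue-capped tubes in the blue cradle, the two red-capped ones in the red cradle, one tube to a lane, lying flat on both rails and centred along its lane. Leave the marker, the pen and the pipette where they lie.

Things in the scene. Friction and masses are not known exactly. Their poses are not given: they have to be found in the camera images.
- tube_blue_a: lying screw-cap sample tube, white with a pointed pinkish foot and a blue cap; 20 mm thick, 120 mm long, about 20 g, does not roll. Origin at mid-length on its underside (z = 0 on the worktop; centreline 10 mm higher). Own y axis along the tube, x across. The two blue-capped tubes are alike
- tube_blue_b: lying screw-cap sample tube, white with a pointed pinkish foot and a blue cap; 20 mm thick, 120 mm long, about 20 g, does not roll. Origin at mid-length on its underside (z = 0 on the worktop; centreline 10 mm higher). Own y axis along the tube, x across. The two blue-capped tubes are alike
- tube_red_a: lying screw-cap sample tube, white with a pointed pinkish foot and a red cap; 20 mm thick, 120 mm long, about 20 g, does not roll. Origin at mid-length on its underside (z = 0 on the worktop; centreline 10 mm higher). Own y axis along the tube, x across. The two red-capped tubes are alike
- tube_red_b: lying screw-cap sample tube, white with a pointed pinkish foot and a red cap; 20 mm thick, 120 mm long, about 20 g, does not roll. Origin at mid-length on its underside (z = 0 on the worktop; centreline 10 mm higher). Own y axis along the tube, x across. The two red-capped tubes are alike
- rack_blue: blue cradle, 124 x 112 x 32 mm, fixed; origin: centre of underside. Two lanes along its y, midlines at x -32 and +32 mm, middle y = 0. Tube lies on two cross rails (14 mm wide, y -42 and +42 mm) with tops at z 20 mm; posts on them to z 32 mm, 34 mm apart, flank each lane. Between the rails a 70 mm gap, open to the base plate (top z 6 mm), takes the fingers. Tube fits either way round
- rack_red: red cradle, 124 x 112 x 32 mm, fixed; origin: centre of underside. Two lanes along its y, midlines at x -32 and +32 mm, middle y = 0. Tube lies on two cross rails (14 mm wide, y -42 and +42 mm) with tops at z 20 mm; posts on them to z 32 mm, 34 mm apart, flank each lane. Between the rails a 70 mm gap, open to the base plate (top z 6 mm), takes the fingers. Tube fits either way round
- pen_blue: whiteboard marker lying down, white barrel and long blue cap, 18 mm thick, 138 mm long along its y axis; origin at the middle of its underside. Not a tube: to be left alone
- pen_red: fine pen lying down, half black, half red, 10 mm thick, 138 mm long along its y axis; origin at the middle of its underside. Not a tube: to be left alone
- pipette: white hand pipette with a yellow end, lying down, 42 x 224 x 31 mm, long along its y axis; origin at the centre of its underside. To be left alone
Mind the look-alikes: they are no part of the job. Of the things that look like the rack_red, the larger one is meant.

How it is judged (in metres and radians):
At the end, for the whole second after the job is handed in: Each cradle holds the two tubes of its colour, one in each lane: tube midpoint within 11 mm of the lane's midline and 15 mm of the lane's middle lengthwise, lying on both rails (underside 16 to 24 mm above the cradle's underside), along the lane within 0.2 rad; all four at rest (((x of tube_blue_a in the frame of rack_blue between -0.043 and -0.021 m and y of tube_blue_a in the frame of rack_blue between -0.015 and 0.015 m and z of tube_blue_a in the frame of rack_blue between 0.016 and 0.024 m and angle between the y axis of each of tube_blue_a, tube_blue_b and the y axis of rack_blue, either way round below 0.2 rad and x of tube_blue_b in the frame of rack_blue between 0.021 and 0.043 m and y of tube_blue_b in the frame of rack_blue between -0.015 and 0.015 m and z of tube_blue_b in the frame of rack_blue between 0.016 and 0.024 m) or (x of tube_blue_a in the frame of rack_blue between 0.021 and 0.043 m and y of tube_blue_a in the frame of rack_blue between -0.015 and 0.015 m and z of tube_blue_a in the frame of rack_blue between 0.016 and 0.024 m and angle between the y axis of each of tube_blue_a, tube_blue_b and the y axis of rack_blue, either way round below 0.2 rad and x of tube_blue_b in the frame of rack_blue between -0.043 and -0.021 m and y of tube_blue_b in the frame of rack_blue between -0.015 and 0.015 m and z of tube_blue_b in the frame of rack_blue between 0.016 and 0.024 m)) and linear speed of each of tube_blue_a, tube_blue_b, tube_red_a, tube_red_b below 0.02 m/s and ((x of tube_red_a in the frame of rack_red between -0.043 and -0.021 m and y of tube_red_a in the frame of rack_red between -0.015 and 0.015 m and z of tube_red_a in the frame of rack_red between 0.016 and 0.024 m and angle between the y axis of each of tube_red_a, tube_red_b and the y axis of rack_red, either way round below 0.2 rad and x of tube_red_b in the frame of rack_red between 0.021 and 0.043 m and y of tube_red_b in the frame of rack_red between -0.015 and 0.015 m and z of tube_red_b in the frame of rack_red between 0.016 and 0.024 m) or (x of tube_red_a in the frame of rack_red between 0.021 and 0.043 m and y of tube_red_a in the frame of rack_red between -0.015 and 0.015 m and z of tube_red_a in the frame of rack_red between 0.016 and 0.024 m and angle between the y axis of each of tube_red_a, tube_red_b and the y axis of rack_red, either way round below 0.2 rad and x of tube_red_b in the frame of rack_red between -0.043 and -0.021 m and y of tube_red_b in the frame of rack_red between -0.015 and 0.015 m and z of tube_red_b in the frame of rack_red between 0.016 and 0.024 m))); the robot touches nothing.
It fails at once if the thick blue marker is shifted by more than 20 mm (distance of pen_blue from where it was at the start of the episode above 0.02 m).
It fails at once if the thin black and red pen is shifted by more than 20 mm (distance of pen_red from where it was at the start of the episode above 0.02 m).
It fails at once if the pipette is shifted by more than 20 mm (distance of pipette from where it was at the start of the episode above 0.02 m).
It also fails if it takes over 96 s, if anything falls off the work surface, if the arm or the gripper's body presses on something with over 40 N, if the wrist force passes 120 N, or if a joint passes its speed limit or range.

## Working session

There is one attempt and no reset: what is moved stays moved. The work goes in short steps, Python scripts to look and compute and a tool call to move; the robot and the scene stay as the last step left them, time stands still between calls to the robot, and variables do not carry over. Pictures are saved under pics/ and viewed, at most 14 in all, crops included, and the job is handed in when it is done.

Besides the shell and the picture viewer there is one more tool, called after "Emit:" as name(argument=value, ...) on one line, values as JSON. arm_command: Moves the arm, as the interface text tells. Its arguments: {"type":"object","properties":{"deltas":{"type":"array"},"newtons":{"type":"number"}},"required":["deltas"]}

```bash
mkdir -p pics
cat > h.py <<'E'
import numpy as np, cv2
from rig import get_obs, optics, workorder, finder, r
def save(p,n): cv2.imwrite(f'pics/{n}.png',cv2.cvtColor(p['color'],cv2.COLOR_RGB2BGR))
def ray(p,uv,z):
    K=p['camera_matrix'];T=p['camera_from_world'];R=T[:3,:3];t=T[:3,3]
    c=-R.T@t; d=R.T@np.linalg.solve(K,[uv[0],uv[1],1.0]); return c+d*(z-c[2])/d[2]
def axis(p,reg,z):
    """world centre and long-axis angle of a silhouette projected to plane z (minAreaRect)"""
    v,u=np.nonzero(reg); pts=np.array([ray(p,(a,b),z)[:2] for a,b in zip(u,v)])
    (c,s,a)=cv2.minAreaRect((pts*1000).astype(np.float32))
    if s[0]<s[1]: a+=90; s=s[::-1]
    return np.round(c,1),np.round(s,1),round((a+90)%180-90,1)
E
python3 - <<'E'
from h import *
np.set_printoptions(suppress=True,precision=4)
for n in ('top','side'):
    p=optics.snapshot(n);save(p,n+'0')
    print(n,'cam',-p['camera_from_world'][:3,:3].T@p['camera_from_world'][:3,3])
    for t,z in (('tube_blue_a',.01),('tube_red_a',.01),('rack_blue',.02),('rack_red',.02),('pen_blue',.009),('pen_red',.005),('pipette',.015)):
        for d in finder.silhouettes(p,t):
            if d['conf']>.2: print(t,round(d['conf'],2),np.round(d['position']),axis(p,d['region'],z),d['region'].sum())
o=get_obs();print(o['clock'],o['eef_pos'],o['eef_rot'])
E
```

```text
top cam [0.4349 0.2103 1.3866]
tube_blue_a 0.74 [320. 249.] (array([425.5,  76.2]), array([101.1,  20.9]), 81.6) 123
tube_blue_a 0.52 [269. 194.] (array([635. , 245.8]), array([114.9,  19.3]), 77.4) 156
tube_red_a 0.64 [369. 251.] (array([ 429.6, -102.5]), array([103.1,  16.1]), 66.9) 130
tube_red_a 0.45 [323. 216.] (array([552.6,  49.2]), array([114.3,  16. ]), -60.7) 137
rack_blue 0.63 [434. 234.] (array([ 463.6, -337.5]), array([120.9, 114.5]), -8.4) 1094
rack_red 0.91 [116. 265.] (array([393.8, 757.2]), array([84.1, 79.3]), 12.8) 563
rack_red 0.74 [244. 251.] (array([426.2, 325.8]), array([123.6, 111.5]), 6.9) 1162
rack_red 0.29 [435. 237.] (array([ 464.2, -338.7]), array([125.1, 110.5]), -3.4) 1123
pen_blue 0.46 [314. 181.] (array([670.9,  70.3]), array([131.9,  13.8]), 55.6) 141
pipette 0.71 [207. 189.] (array([623. , 456.4]), array([204.8,  43.1]), -19.0) 344
side cam [-0.1041  1.4098  0.7969]
tube_blue_a 0.63 [244. 215.] (array([636.5, 238.9]), array([128.4,  28.1]), 78.1) 108
tube_blue_a 0.47 [318. 210.] (array([427.6,  79.4]), array([129.1,  30.4]), 82.3) 114
tube_red_a 0.53 [288. 194.] (array([558.4,  46. ]), array([123.1,  19.4]), -63.5) 78
tube_red_a 0.5 [336. 190.] (array([ 433.2, -106.8]), array([121. ,  34.5]), 71.1) 106
rack_blue 0.84 [352. 166.] (array([ 456.8, -336.5]), array([170.4, 141.2]), 80.7) 423
rack_red 0.93 [218. 336.] (array([387.5, 773.4]), array([94.5, 92.9]), 12.5) 1014
rack_red 0.77 [287. 244.] (array([422.5, 338.5]), array([147.3, 131.8]), -83.4) 926
pen_blue 0.61 [259. 195.] (array([671.9,  68.7]), array([140.2,  36.2]), 56.3) 150
pen_red 0.47 [304. 166.] (array([ 623.4, -271.8]), array([112. ,  18.7]), 81.3) 40
0.8 [ 0.2521 -0.6261  0.2394] [[ 0.9276  0.3735  0.    ]
 [ 0.3735 -0.9276 -0.0001]
 [-0.      0.0001 -1.    ]]
```

Run:
```python
import cv2
a=cv2.imread('pics/top0.png')[150:300,180:480]
cv2.imwrite('pics/c1.png',cv2.resize(a,(800,400),interpolation=cv2.INTER_CUBIC))
a=cv2.imread('pics/side0.png')[130:290,190:430]
cv2.imwrite('pics/c2.png',cv2.resize(a,(800,533),interpolation=cv2.INTER_CUBIC))
```

```text
(no output)
```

View pics/c1.png

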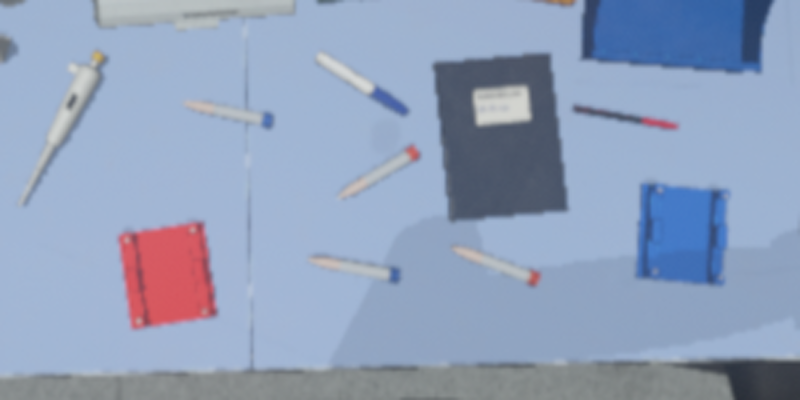

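View pics/c2.png

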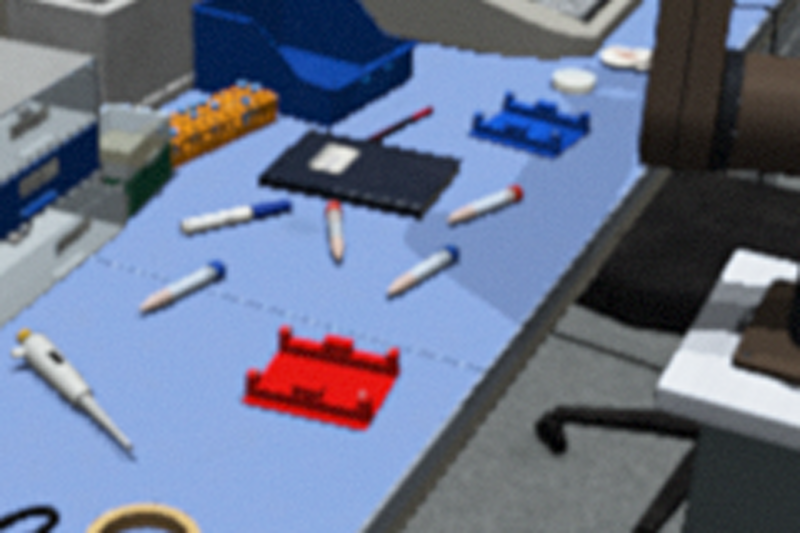

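Top crop: the blue tubes are at full-image px (320,249) and (269,194), and the red tubes at (369,251) and (323,216). The red cradle is at (244,251) and the blue at (434,234). Rails run along world x, so the lanes lie roughly along world y. The networks agree with the picture, so next I fit the shape models to both views.

```bash
cat >> h.py <<'E'
from scipy.optimize import minimize
from itertools import product
def box(x0,x1,y0,y1,z0,z1): return np.array(list(product((x0,x1),(y0,y1),(z0,z1))))/1000.
RACK=[box(-62,62,-56,56,0,6)]+[box(-62,62,s*42-7,s*42+7,0,20) for s in(-1,1)]+[box(a,b,s*42-7,s*42+7,0,32) for s in(-1,1) for a,b in((-62,-49),(-15,15),(49,62))]
_a=np.linspace(0,2*np.pi,12)
TUBE=[np.array([[r*np.cos(a),y,10+r*np.sin(a)] for y,r in((-60,3),(-38,9),(-20,9),(38,10),(60,10)) for a in _a])/1000.]
def iou(v,parts,views,z=0):
    c,s=np.cos(v[2]),np.sin(v[2]); L=0
    for p,reg in views:
        T=p['camera_from_world'];im=np.zeros((1680,2240),np.uint8)
        for q in parts:
            w=np.c_[c*q[:,0]-s*q[:,1]+v[0],s*q[:,0]+c*q[:,1]+v[1],q[:,2]+z]
            k=(w@T[:3,:3].T+T[:3,3])@p['camera_matrix'].T; k=(k[:,:2]/k[:,2:]+.5)*4
            cv2.fillConvexPoly(im,cv2.convexHull(k.round().astype(np.int32)),1)
        b=np.kron(reg,np.ones((4,4),bool)); im=im>0
        L+=1-(im&b).sum()/(im|b).sum()
    return L
def fit(x,y,deg,parts,views,z=0):
    x0=np.array([x,y,np.radians(deg)])
    m=minimize(iou,x0,(parts,views,z),method='Nelder-Mead',options=dict(initial_simplex=x0+np.array([[0,0,0],[.008,0,0],[0,.008,0],[0,0,.1]]),maxfev=70))
    return np.round([m.x[0]*1000,m.x[1]*1000,np.degrees(m.x[2])],1),round(m.fun/len(views),3)
def near(p,t,xy,z,tol=.06):
    for d in finder.silhouettes(p,t):
        if np.linalg.norm(ray(p,d['position'],z)[:2]-xy)<tol: return [(p,d['region'])]
    return []
def go(x,y,z,yaw,n=''):
    """shift/turn in tool axes to a tool-down world pose, yaw = direction of tool x, deg (mod 180)"""
    from scipy.spatial.transform import Rotation as Ro
    o=get_obs();R=np.array(o['eef_rot']);p=np.array(o['eef_pos']);best=None
    for k in(0,180):
        a=np.radians(yaw+k);c,s=np.cos(a),np.sin(a)
        rv=Ro.from_matrix(R.T@np.array([[c,s,0],[s,-c,0],[0,0,-1]])).as_rotvec(degrees=True)
        if best is None or np.linalg.norm(rv)<np.linalg.norm(best): best=rv
    print(n,'shift',np.round(R.T@(np.array([x,y,z])-p),4),'turn',np.round(best,1))
E
python3 - <<'E'
from h import *
P=[optics.snapshot(n) for n in('top','side')]
for t,x,y,a,m in(('rack_blue',.464,-.337,-4,RACK),('rack_red',.426,.326,7,RACK),('tube_blue_a',.4255,.076,-8+180,TUBE),('tube_blue_a',.635,.245,-13+180,TUBE),('tube_red_a',.43,-.103,-23+180,TUBE),('tube_red_a',.5526,.049,29+180,TUBE)):
    v=sum((near(p,t,(x,y),.012) for p in P),[])
    print(t,len(v),fit(x,y,a,m,v),fit(x,y,a,m,v[:1]))
print(r.tip_extent)
go(.5,-.1,.15,67)
E
```

```text
rack_blue 2 (array([ 466.4, -342.9,   -5.6]), np.float64(0.161)) (array([ 463.1, -342. ,   -5.4]), np.float64(0.103))
rack_red 2 (array([426.8, 328. ,   8.7]), np.float64(0.079)) (array([425.5, 329.7,   8.2]), np.float64(0.058))
tube_blue_a 2 (array([430.7,  82.5, 169. ]), np.float64(0.241)) (array([430. ,  81.7, 168.3]), np.float64(0.218))
tube_blue_a 2 (array([638.2, 246.1, 167.7]), np.float64(0.279)) (array([636. , 246.2, 167.3]), np.float64(0.324))
tube_red_a 2 (array([432.8, -95.4, 159.2]), np.float64(0.165)) (array([430.9, -96.9, 158.4]), np.float64(0.128))
tube_red_a 2 (array([557.2,  46.2, 207.6]), np.float64(0.34)) (array([550.7,  54.9, 209. ]), np.float64(0.44))
0.008
 shift [ 0.4264 -0.3954  0.0893] turn [  0.   -0.  -45.1]
```

Emit:
arm_command(deltas=[0.2,0.426,-0.395,0.09,0,0,-47,0.2,0.426,-0.395,0.09,0,0,-47,0.2,0.426,-0.395,0.09,0,0,-47,0.2,0.426,-0.395,0.09,0,0,-47,0.2,0.426,-0.395,0.09,0,0,-47,0.2,0.426,-0.395,0.09,0,0,-47,0.2,0.426,-0.395,0.09,0,0,-47,0.2,0.426,-0.395,0.09,0,0,-47,0.2,0.426,-0.395,0.09,0,0,-47,0.2,0.426,-0.395,0.09,0,0,-47], newtons=25)

```text
clock: 2.5
eef_pos: [0.4634, -0.1774, 0.163]
eef_rot: [[0.36, 0.933, 0.001], [0.933, -0.36, -0.001], [-0.0, 0.001, -1.0]]
ft_force: [1.2, -0.8, -0.6]
grip_width: 0.0512
gripper_force: 0.0
```

Run:
```python
from h import *
o=get_obs();print(o['clock'],o['eef_pos'],o['qpos'],o['grip_width'])
go(.4325,-.096,.06,69.5);go(.4325,-.096,.010,69.5)
```

```text
2.5 [ 0.46342253 -0.17737018  0.16300635] [-3.26772914e+01 -1.93752023e+00  1.18992035e+02  2.15304461e-03
  6.28668339e+01 -1.15924085e+01] 0.05115705099366153
 shift [ 0.0648 -0.0583  0.1029] turn [ 0.1  0.  -0.6]
 shift [ 0.0648 -0.0583  0.1529] turn [ 0.1  0.  -0.6]
```

Emit:
arm_command(deltas=[0.2,0.065,-0.058,0.05,0,0,-0.6,0.2,0.065,-0.058,0.1,0,0,-0.6,0.2,0.065,-0.058,0.1,0,0,-0.6,0.2,0.065,-0.058,0.1,0,0,-0.6,0.2,0.065,-0.058,0.1,0,0,-0.6,0.2,0.065,-0.058,0.1,0,0,-0.6])

```text
clock: 3.1
eef_pos: [0.4344, -0.0995, 0.0653]
eef_rot: [[0.35, 0.937, 0.005], [0.937, -0.35, -0.002], [-0.001, 0.005, -1.0]]
ft_force: [0.1, -0.9, 0.0]
grip_width: 0.0513
gripper_force: 0.0
```

Run:
```python
from h import *
o=get_obs();print(o['clock'],o['eef_pos'],o['dq'])
p=optics.snapshot('top');save(p,'t1')
a=p['color'][190:300,310:430];a=cv2.resize(a[...,::-1],(600,550),interpolation=cv2.INTER_CUBIC);cv2.imwrite('pics/t1c.png',a)
go(.4325,-.096,.010,69.5)
```

```text
3.1 [ 0.43440498 -0.09947345  0.06528575] [-0.36676438 -0.40586816 -0.51416759  0.03088946 -0.10354965  0.03916696]
 shift [ 0.0027 -0.0034  0.0554] turn [ 0.3  0.  -0. ]
```

View pics/t1c.png

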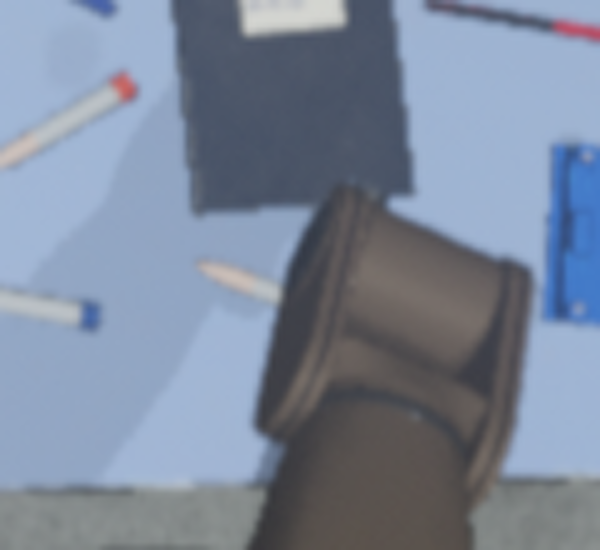

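The top crop shows the gripper squarely over the red_a tube, whose foot appears at crop px (200,265). Descend and grip.

Emit:
arm_command(deltas=[0.2,0.002,-0.003,0.03,0,0,0,0.2,0.002,-0.003,0.048,0,0,0,0.2,0.002,-0.003,0.053,0,0,0,0.2,0.002,-0.003,0.054,0,0,0,-1,0.002,-0.003,0.054,0,0,0,-1,0.002,-0.003,0.054,0,0,0,-1,0.002,-0.003,0.054,0,0,0,-1,0.002,-0.003,0.054,0,0,0,-1,0.002,-0.003,0.054,0,0,0])

```text
clock: 4.05
eef_pos: [0.4313, -0.0954, 0.0102]
eef_rot: [[0.35, 0.937, 0.003], [0.937, -0.35, -0.002], [-0.0, 0.003, -1.0]]
ft_force: [-0.3, -1.2, 6.1]
grip_width: 0.0197
gripper_force: 25.8
```

Emit:
arm_command(deltas=[-1,0,0,-0.04,0,0,0,-1,0,0.02,-0.09,0,0,0,-1,0,0.04,-0.12,0,0,0,-1,0,0.04,-0.12,0,0,0,-1,0,0.04,-0.12,0,0,0])

```text
clock: 4.55
eef_pos: [0.4678, -0.1088, 0.1295]
eef_rot: [[0.349, 0.937, 0.001], [0.937, -0.349, -0.001], [-0.0, 0.001, -1.0]]
ft_force: [0.0, -0.8, -0.4]
grip_width: 0.0196
gripper_force: 24.9
```

Run:
```python
from h import *
o=get_obs();print(o['clock'],o['eef_pos'],o['grip_width'])
p=optics.snapshot('side');save(p,'s2')
a=p['color'][120:260,250:410];a=cv2.resize(a[...,::-1],(640,560),interpolation=cv2.INTER_CUBIC);cv2.imwrite('pics/s2c.png',a)
for d in finder.silhouettes(p,'tube_red_a'):
    x,y,z=o['eef_pos'];q=ray(p,d['position'],z);print(d['conf'],d['position'],q)
    if np.hypot(q[0]-x,q[1]-y)<.09: print(fit(x,y,159.5,TUBE,[(p,d['region'])],z-.01))
go(.51,.20,.14,98.4);go(.458,.333,.08,98.4);
```

```text
4.55 [ 0.46778183 -0.10880826  0.12950198] 0.0196022088364029
0.47 [325.1, 162.9] [ 0.4711902  -0.07207131  0.12950198]
(array([ 471.6, -111.2,  162.9]), np.float64(0.569))
0.44 [289.8, 199.0] [0.45441383 0.25727241 0.12950198]
 shift [ 0.3039 -0.0662 -0.0127] turn [ -0.2  -0.1 -28.9]
 shift [ 0.4103 -0.1612  0.0477] turn [ -0.2  -0.1 -28.9]
```

View pics/s2c.png

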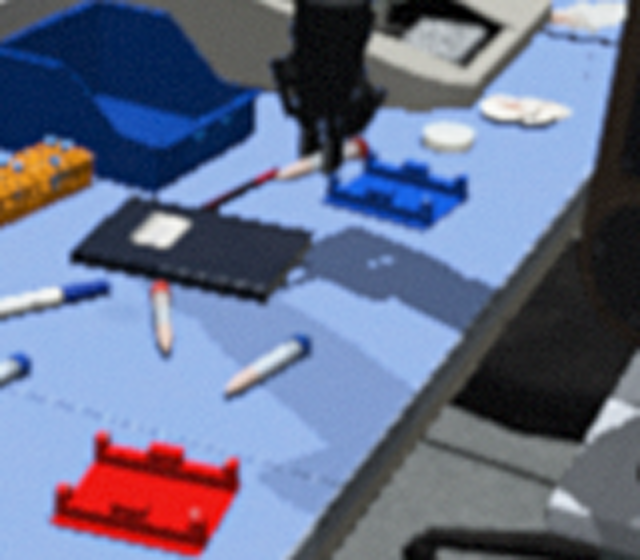

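Side crop: red_a hangs level in the fingers, foot at crop (278,172) and cap at (365,148). Carry it to the red cradle.

Emit:
arm_command(deltas=[-1,0.304,-0.066,-0.013,0,0,-29,-1,0.304,-0.066,-0.013,0,0,-29,-1,0.304,-0.066,-0.013,0,0,-29,-1,0.304,-0.066,-0.013,0,0,-29,-1,0.304,-0.066,-0.013,0,0,-29,-1,0.304,-0.066,-0.013,0,0,-29,-1,0.41,-0.161,0.04,0,0,-29,-1,0.41,-0.161,0.04,0,0,-29,-1,0.41,-0.161,0.04,0,0,-29,-1,0.41,-0.161,0.04,0,0,-29])

```text
clock: 5.65
eef_pos: [0.4546, 0.3336, 0.084]
eef_rot: [[-0.153, 0.988, -0.008], [0.988, 0.153, -0.003], [-0.002, -0.009, -1.0]]
ft_force: [-0.1, -1.0, -0.8]
grip_width: 0.0198
gripper_force: 24.9
```

Run:
```python
from h import *
p=optics.snapshot('side');o=get_obs();print(o['clock'],o['eef_pos'],o['dq'])
print('pickup ends',ray(p,(319.5,163),.1295),ray(p,(341.2,157),.1295))
save(p,'s3')
for d in finder.silhouettes(p,'tube_red_a'):
    x,y,z=o['eef_pos'];q=ray(p,d['position'],z);print(d['conf'],d['position'],q)
    if np.hypot(q[0]-x,q[1]-y)<.09: print(fit(x,y,188.4,TUBE,[(p,d['region'])],z-.01))
a=p['color'][170:290,210:370];a=cv2.resize(a[...,::-1],(800,600),interpolation=cv2.INTER_CUBIC);cv2.imwrite('pics/s3c.png',a)
go(.458,.333,.05,98.4);go(.458,.333,.031,98.4)
```

```text
5.7 [0.45523961 0.33333992 0.08448205] [-3.80675622 -2.10278192 -0.36130154 -1.50134944  1.09182854 -2.68440474]
pickup ends [ 0.48914507 -0.06052038  0.1295    ] [ 0.43962867 -0.15791422  0.1295    ]
0.44 [278.0, 224.7] [0.44668893 0.350425   0.08448205]
(array([458.2, 335.7, 193. ]), np.float64(0.57))
 shift [0.0009 0.0014 0.0358] turn [-0.3  0.1  0.3]
 shift [0.0009 0.0015 0.0548] turn [-0.3  0.1  0.3]
```

View pics/s3c.png

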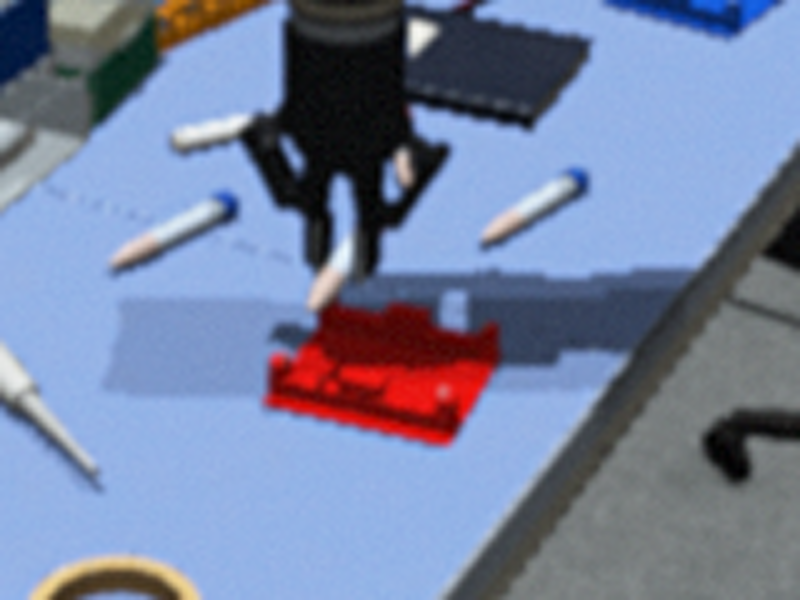

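Side crop: the tube is over the far lane, foot tip at crop (315,303), aligned with the lane. Lower and release.

Emit:
arm_command(deltas=[-1,0.001,0.001,0.025,0,0,0.3,-1,0.001,0.001,0.042,0,0,0.3,-1,0.001,0.001,0.05,0,0,0.3,-1,0.001,0.001,0.053,0,0,0.3,-1,0.001,0.001,0.054,0,0,0.3,0,0.001,0.001,0.054,0,0,0.3,0,0.001,0.001,0.054,0,0,0.3,0,0.001,0.001,0.054,0,0,0.3])

```text
clock: 6.55
eef_pos: [0.4613, 0.3331, 0.0356]
eef_rot: [[-0.143, 0.99, 0.001], [0.99, 0.143, 0.001], [0.0, 0.001, -1.0]]
ft_force: [-0.2, 0.1, -0.0]
grip_width: 0.0427
gripper_force: 0.0
```

Run:
```python
from h import *
o=get_obs();print(o['clock'],o['eef_pos'],o['grip_width'])
# next: red_b, re-measured from clear views
P=[optics.snapshot(n) for n in('top','side')]
for p in P:
    for v in near(p,'tube_red_a',(.553,.05),.01): print(axis(p,v[1],.01),fit(.553,.05,208.5,TUBE,[v]))
save(P[0],'t4');a=P[0]['color'][180:260,290:370];cv2.imwrite('pics/t4c.png',cv2.resize(a[...,::-1],(560,560),interpolation=cv2.INTER_CUBIC))
```

```text
6.55 [0.46125668 0.33308483 0.03561876] 0.042681839106435325
(array([553.7,  42.5]), array([95.9, 13.5]), -58.3) (array([555.2,  44.7, 211.6]), np.float64(0.611))
(array([552.9,  48. ]), array([114.2,  11.3]), -63.5) (array([551.5,  52.7, 207. ]), np.float64(0.508))
```

View pics/t4c.png

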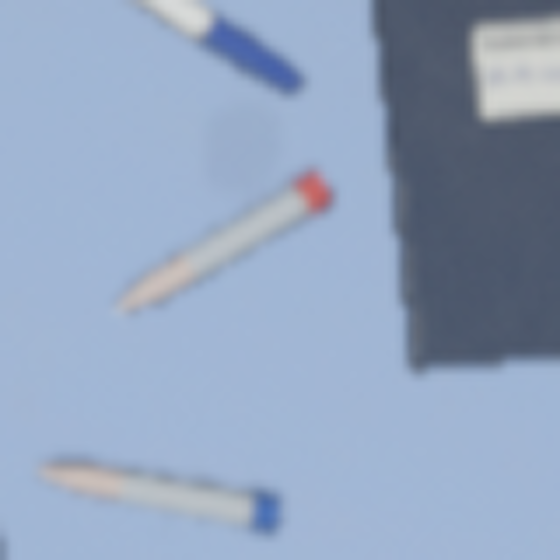

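Top crop: red_b has its foot at (122,310) and cap end at (322,190). Blue_a has its foot at (42,470) and cap end at (280,511). The red tube's lengthwise place comes from these ends.

Emit:
arm_command(deltas=[0,0,0,-0.03,0,0,0,0,0,0,-0.08,0,0,0,0,0,0,-0.08,0,0,0,0,0,0,-0.08,0,0,0])

```text
clock: 7.15
eef_pos: [0.4618, 0.3335, 0.1168]
eef_rot: [[-0.143, 0.99, 0.004], [0.99, 0.143, 0.002], [0.001, 0.004, -1.0]]
ft_force: [-0.3, -0.7, -0.5]
grip_width: 0.0425
gripper_force: 0.0
```

Run:
```python
from h import *
o=get_obs();print(o['clock'],o['eef_pos'],o['grip_width'])
p=optics.snapshot('top')
f=lambda u,v:ray(p,(290+u/7-.5,180+v/7-.5),.01)[:2]
for a,b in(((122,310),(322,190)),((42,470),(280,511))):
    A,B=f(*a),f(*b);d=A-B;yaw=np.degrees(np.arctan2(d[1],d[0]));m=(A+B)/2;print(m,np.linalg.norm(d),yaw)
    go(m[0],m[1],.07,yaw)
s=optics.snapshot('side')
for q in(p,s):
  for v in near(q,'tube_red_a',(.458,.333),.03): print('placed',axis(q,v[1],.03),fit(.458,.333,188.4,TUBE,[v],.02))
```

```text
7.15 [0.46184796 0.33350228 0.11684125] 0.04247882443477424
[0.5504178  0.05211354] 0.11628348127772031 119.66618518967564
 shift [-0.2907  0.0486  0.0449] turn [  0.   -0.  -21.4]
[0.43231127 0.08594817] 0.11871817671556084 78.99446718443424
 shift [-0.2403 -0.0635  0.0449] turn [ 0.  -0.  19.2]
placed (array([418.6, 348.8]), array([154.3, 135.2]), -83.0) (array([413.8, 384.1, 120.4]), np.float64(0.746))
```

Emit:
arm_command(deltas=[0.2,-0.291,0.048,0,0,0,-21,0.2,-0.291,0.048,0,0,0,-21,0.2,-0.291,0.048,0,0,0,-21,0.2,-0.291,0.048,0,0,0,-21,0.2,-0.291,0.048,0,0,0,-21,0.2,-0.291,0.048,0.04,0,0,-21,0.2,-0.291,0.048,0.045,0,0,-21,0.2,-0.291,0.048,0.045,0,0,-21,0.2,-0.291,0.048,0.045,0,0,-21])

```text
clock: 8.25
eef_pos: [0.5488, 0.0525, 0.0687]
eef_rot: [[-0.488, 0.873, -0.003], [0.873, 0.488, 0.001], [0.002, -0.002, -1.0]]
ft_force: [-0.5, 0.9, 0.4]
grip_width: 0.0513
gripper_force: 0.0
```

Run:
```python
from h import *
o=get_obs();print(o['clock'],o['eef_pos'],o['grip_width'])
go(.551,.051,.011,119)
q=optics.snapshot('top');save(q,'t5')
a=q['color'][205:290,200:290];cv2.imwrite('pics/t5c.png',cv2.resize(a[...,::-1],(630,595),interpolation=cv2.INTER_CUBIC))
for v in near(q,'tube_red_a',(.458,.333),.03): print('placed',axis(q,v[1],.03),fit(.458,.333,188.4,TUBE,[v],.02))
for v in near(q,'rack_red',(.426,.328),.02): print('rack',fit(.426,.328,8.4,RACK,[v]))
```

```text
8.25 [0.5488469  0.05252633 0.06868402] 0.051259002392733455
 shift [-0.0025  0.0013  0.0577] turn [-0.1 -0.1  0.2]
placed (array([460.9, 329.9]), array([110.2,  16.3]), -81.4) (array([461. , 332.9, 189. ]), np.float64(0.247))
rack (array([425.7, 326.6,   7.3]), np.float64(0.17))
```

View pics/t5c.png

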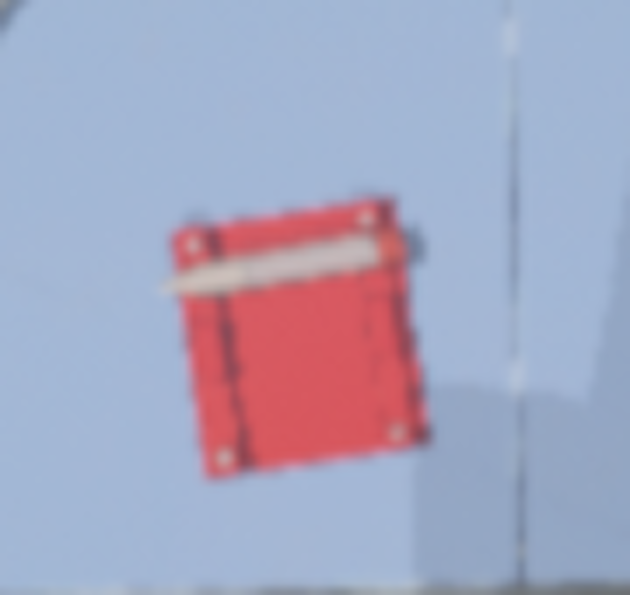

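Top crop: red_a lies in the far lane of the red cradle from (165,290) to (410,247), overhanging both ends evenly. Now grip red_b.

Emit:
arm_command(deltas=[0.2,-0.002,0.001,0.03,0,0,0,0.2,-0.002,0.001,0.048,0,0,0,0.2,-0.002,0.001,0.055,0,0,0,0.2,-0.002,0.001,0.058,0,0,0,-1,-0.002,0.001,0.058,0,0,0,-1,-0.002,0.001,0.058,0,0,0,-1,-0.002,0.001,0.058,0,0,0,-1,-0.002,0.001,0.058,0,0,0,-1,-0.002,0.001,0.058,0,0,0])

```text
clock: 9.3
eef_pos: [0.5529, 0.0505, 0.0131]
eef_rot: [[-0.488, 0.873, 0.002], [0.873, 0.488, 0.0], [-0.001, 0.002, -1.0]]
ft_force: [-1.0, 0.5, 5.1]
grip_width: 0.0197
gripper_force: 26.3
```

Emit:
arm_command(deltas=[-1,0,0,-0.04,0,0,0,-1,0,0,-0.09,0,0,0,-1,0,0,-0.1,0,0,0,-1,0,0,-0.1,0,0,0])

```text
clock: 9.7
eef_pos: [0.5534, 0.0502, 0.1144]
eef_rot: [[-0.488, 0.873, 0.005], [0.873, 0.488, -0.001], [-0.003, 0.004, -1.0]]
ft_force: [0.2, -0.1, -0.8]
grip_width: 0.0195
gripper_force: 25.5
```

Run:
```python
from h import *
o=get_obs();print(o['clock'],o['eef_pos'],o['grip_width'],o['eef_rot'][:,0])
go(.394,.324,.09,98.0)
```

```text
9.7 [0.5534042  0.05023391 0.11438595] 0.01948500116299392 [-0.48831785  0.87266003 -0.0031868 ]
 shift [ 0.3168 -0.0055  0.0234] turn [ 0.3  0.1 21.2]
```

Emit:
arm_command(deltas=[-1,0.317,-0.006,0,0,0,21.2,-1,0.317,-0.006,0,0,0,21.2,-1,0.317,-0.006,0,0,0,21.2,-1,0.317,-0.006,0,0,0,21.2,-1,0.317,-0.006,0,0,0,21.2,-1,0.317,-0.006,0,0,0,21.2,-1,0.317,-0.006,0.02,0,0,21.2,-1,0.317,-0.006,0.02,0,0,21.2,-1,0.317,-0.006,0.02,0,0,21.2,-1,0.317,-0.006,0.02,0,0,21.2])

```text
clock: 10.7
eef_pos: [0.392, 0.3232, 0.0912]
eef_rot: [[-0.139, 0.99, -0.001], [0.99, 0.139, -0.001], [-0.001, -0.001, -1.0]]
ft_force: [0.3, -0.7, -0.8]
grip_width: 0.0195
gripper_force: 25.5
```

Run:
```python
from h import *
q=optics.snapshot('side');o=get_obs();print(o['clock'],o['eef_pos'],o['grip_width'])
save(q,'s6')
a=q['color'][190:290,240:370];cv2.imwrite('pics/s6c.png',cv2.resize(a[...,::-1],(780,600),interpolation=cv2.INTER_CUBIC))
go(.394,.3235,.033,97.9)
```

```text
10.75 [0.39246224 0.32324773 0.09168761] 0.019561178901015133
 shift [0.0001 0.0016 0.0587] turn [-0.  0.  0.]
```

View pics/s6c.png

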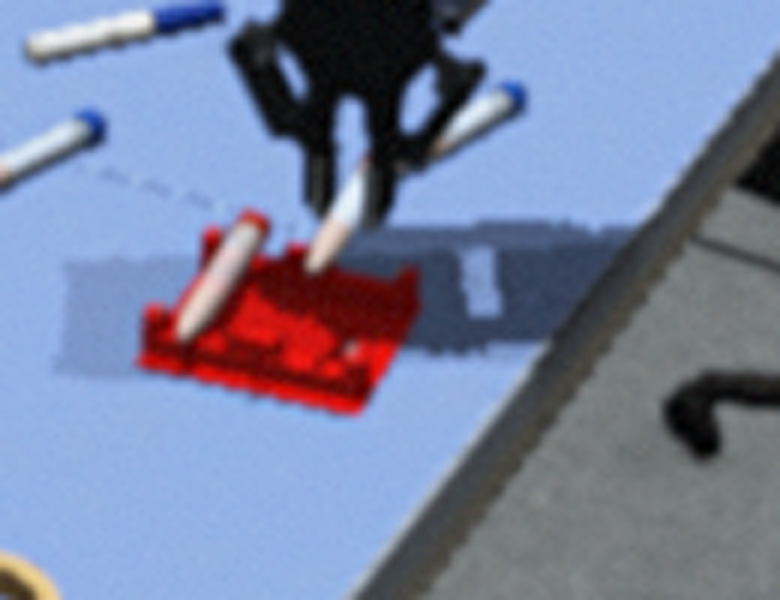

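Side crop: red_a lies flat in the far lane. Red_b is held over the near lane with its foot at (315,265). Lower and release.

Emit:
arm_command(deltas=[-1,0,0.002,0.025,0,0,0,-1,0,0.002,0.045,0,0,0,-1,0,0.002,0.055,0,0,0,-1,0,0.002,0.058,0,0,0,-1,0,0.002,0.058,0,0,0,0,0,0.002,0.058,0,0,0,0,0,0.002,0.058,0,0,0,0,0,0.002,0.058,0,0,0])

```text
clock: 11.55
eef_pos: [0.3942, 0.3247, 0.0345]
eef_rot: [[-0.14, 0.99, 0.001], [0.99, 0.14, 0.001], [0.001, 0.001, -1.0]]
ft_force: [-0.3, 0.5, -0.2]
grip_width: 0.0426
gripper_force: 0.0
```

Emit:
arm_command(deltas=[0,0,0,-0.03,0,0,0,0,0,0,-0.08,0,0,0,0,0,0,-0.09,0,0,0,0,0,0,-0.09,0,0,0])

```text
clock: 11.95
eef_pos: [0.3955, 0.3255, 0.1269]
eef_rot: [[-0.14, 0.99, 0.006], [0.99, 0.14, 0.003], [0.002, 0.006, -1.0]]
ft_force: [0.4, -0.4, 0.1]
grip_width: 0.0428
gripper_force: 0.0
```

Run:
```python
from h import *
o=get_obs();print(o['clock'],o['eef_pos'],o['grip_width'])
go(.637,.246,.07,77.5)
```

```text
11.95 [0.39548773 0.32551894 0.12688233] 0.04278253280975828
 shift [-0.1127  0.2276  0.0581] turn [ 0.3 -0.2 20.5]
```

Emit:
arm_command(deltas=[0.2,-0.113,0.227,0,0,0,20.5,0.2,-0.113,0.227,0,0,0,20.5,0.2,-0.113,0.227,0,0,0,20.5,0.2,-0.113,0.227,0,0,0,20.5,0.2,-0.113,0.227,0.05,0,0,20.5,0.2,-0.113,0.227,0.055,0,0,20.5,0.2,-0.113,0.227,0.055,0,0,20.5,0.2,-0.113,0.227,0.055,0,0,20.5,0.2,-0.113,0.227,0.055,0,0,20.5])

```text
clock: 12.85
eef_pos: [0.6335, 0.245, 0.0692]
eef_rot: [[0.215, 0.977, -0.0], [0.977, -0.215, 0.0], [0.0, -0.0, -1.0]]
ft_force: [0.6, 0.1, 0.8]
grip_width: 0.0507
gripper_force: 0.0
```

Run:
```python
from h import *
o=get_obs();print(o['clock'],o['eef_pos'],o['grip_width'])
q=optics.snapshot('side');t=optics.snapshot('top')
for v in near(q,'tube_blue_a',(.637,.246),.01): print(axis(q,v[1],.01),fit(.637,.246,167.5,TUBE,[v]))
for x,y in((.458,.333),(.394,.324)):
  for v in near(t,'tube_red_a',(x,y),.03,.03): print('placed',axis(t,v[1],.03),fit(x,y,188.,TUBE,[v],.02))
save(t,'t7');a=t['color'][170:290,180:320];cv2.imwrite('pics/t7c.png',cv2.resize(a[...,::-1],(700,600),interpolation=cv2.INTER_CUBIC))
go(.637,.246,.011,77.5)
```

```text
12.85 [0.63347367 0.24496446 0.06919177] 0.05073865420934062
(array([636.2, 240.7]), array([120.4,  22.6]), 76.4) (array([640.2, 244.1, 170.1]), np.float64(0.303))
placed (array([461.3, 333.6]), array([109.7,  18.4]), -81.8) (array([461.1, 337.7, 189. ]), np.float64(0.191))
placed (array([393.2, 327.2]), array([110.3,  15.4]), -81.4) (array([394.6, 326.7, 189.7]), np.float64(0.26))
 shift [0.0016 0.0024 0.0592] turn [ 0.1 -0.   0.1]
```

View pics/t7c.png

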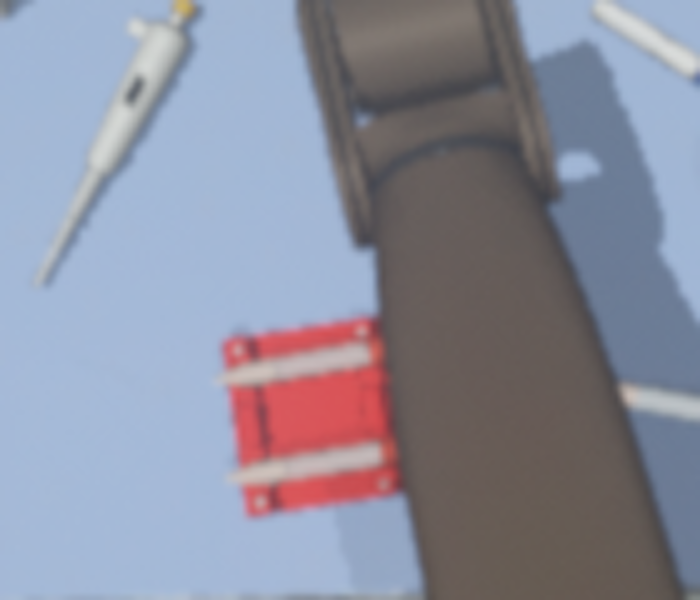

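Top crop: both red tubes lie in their lanes at (300,362) and (308,465), centred. Grip blue_b.

Emit:
arm_command(deltas=[0.2,0.002,0.003,0.03,0,0,0,0.2,0.002,0.003,0.048,0,0,0,0.2,0.002,0.003,0.056,0,0,0,0.2,0.002,0.003,0.059,0,0,0,-1,0.002,0.003,0.059,0,0,0,-1,0.002,0.003,0.059,0,0,0,-1,0.002,0.003,0.059,0,0,0,-1,0.002,0.003,0.059,0,0,0,-1,0.002,0.003,0.059,0,0,0])

```text
clock: 14.0
eef_pos: [0.6385, 0.2458, 0.011]
eef_rot: [[0.216, 0.976, 0.002], [0.976, -0.216, 0.0], [0.001, 0.002, -1.0]]
ft_force: [0.1, -0.4, 2.6]
grip_width: 0.0197
gripper_force: 26.4
```

Emit:
arm_command(deltas=[-1,0,0,-0.04,0,0,0,-1,0,0,-0.09,0,0,0,-1,0,0,-0.13,0,0,0,-1,0,0,-0.13,0,0,0,-1,0,0,-0.13,0,0,0])

```text
clock: 14.5
eef_pos: [0.6383, 0.2457, 0.1415]
eef_rot: [[0.216, 0.976, 0.003], [0.976, -0.216, 0.001], [0.001, 0.003, -1.0]]
ft_force: [-0.5, -0.3, -1.6]
grip_width: 0.0195
gripper_force: 26.0
```

Run:
```python
from h import *
o=get_obs();print(o['clock'],o['eef_pos'],o['grip_width'],o['gripper_force'])
q=optics.snapshot('side')
x,y,z=o['eef_pos']
for v in near(q,'tube_blue_a',(x,y),z): print('held',fit(x,y,167.5,TUBE,[v],z-.01))
# rack_blue again, both views
P=[q,optics.snapshot('top')]
for p in P:
  for v in near(p,'rack_blue',(.464,-.34),.015): print('rack',fit(.464,-.34,-5.5,RACK,[v]))
go(.56,.0,.16,84.5,'mid');go(.496,-.3455,.1,84.5,'far lane')
```

```text
14.5 [0.63829444 0.24571919 0.14154078] 0.019463099149139036 25.956827402114868
held (array([640.7, 243.9, 170.9]), np.float64(0.467))
rack (array([ 468.2, -346.3,   -6.7]), np.float64(0.132))
rack (array([ 464.1, -342.7,   -4.8]), np.float64(0.05))
mid shift [-0.256  -0.0217 -0.0222] turn [-0.2  0.1 -7. ]
far lane shift [-0.607  -0.0093  0.0383] turn [-0.2  0.1 -7. ]
```

Emit:
arm_command(deltas=[-1,-0.607,-0.009,0,0,0,-7,-1,-0.607,-0.009,0,0,0,-7,-1,-0.607,-0.009,0,0,0,-7,-1,-0.607,-0.009,0,0,0,-7,-1,-0.607,-0.009,0,0,0,-7,-1,-0.607,-0.009,0,0,0,-7,-1,-0.607,-0.009,0,0,0,-7,-1,-0.607,-0.009,0,0,0,-7,-1,-0.607,-0.009,0,0,0,-7,-1,-0.607,-0.009,0,0,0,-7])

```text
clock: 15.75
eef_pos: [0.5212, -0.2425, 0.1387]
eef_rot: [[0.095, 0.995, -0.001], [0.995, -0.095, 0.001], [0.001, -0.002, -1.0]]
ft_force: [1.3, 0.2, -0.8]
grip_width: 0.0198
gripper_force: 26.0
```

Run:
```python
from h import *
o=get_obs();print(o['clock'],o['eef_pos'],o['grip_width'],o['gripper_force'])
go(.496,-.346,.09,84.8,'far lane')
```

```text
15.75 [ 0.52116124 -0.24251574  0.13866452] 0.019754866624279117 25.96344083547592
far lane shift [-0.1055 -0.0151  0.0486] turn [-0.1 -0.1 -0.3]
```

Emit:
arm_command(deltas=[-1,-0.105,-0.015,0.01,0,0,0,-1,-0.105,-0.015,0.02,0,0,0,-1,-0.105,-0.015,0.048,0,0,0,-1,-0.105,-0.015,0.048,0,0,0,-1,-0.105,-0.015,0.048,0,0,0])

```text
clock: 16.25
eef_pos: [0.4966, -0.343, 0.0901]
eef_rot: [[0.096, 0.995, -0.003], [0.995, -0.096, 0.003], [0.003, -0.003, -1.0]]
ft_force: [0.4, -0.6, -0.0]
grip_width: 0.0195
gripper_force: 25.9
```

Run:
```python
from h import *
q=optics.snapshot('side');o=get_obs();print(o['clock'],o['eef_pos'],o['grip_width'])
save(q,'s8');a=q['color'][120:195,305:405];cv2.imwrite('pics/s8c.png',cv2.resize(a[...,::-1],(800,600),interpolation=cv2.INTER_CUBIC))
go(.496,-.346,.032,84.8)
```

```text
16.3 [ 0.49758991 -0.34316108  0.09151192] 0.019422845550120953
 shift [-0.003  -0.0013  0.0595] turn [-0.1 -0.1 -0.2]
```

View pics/s8c.png

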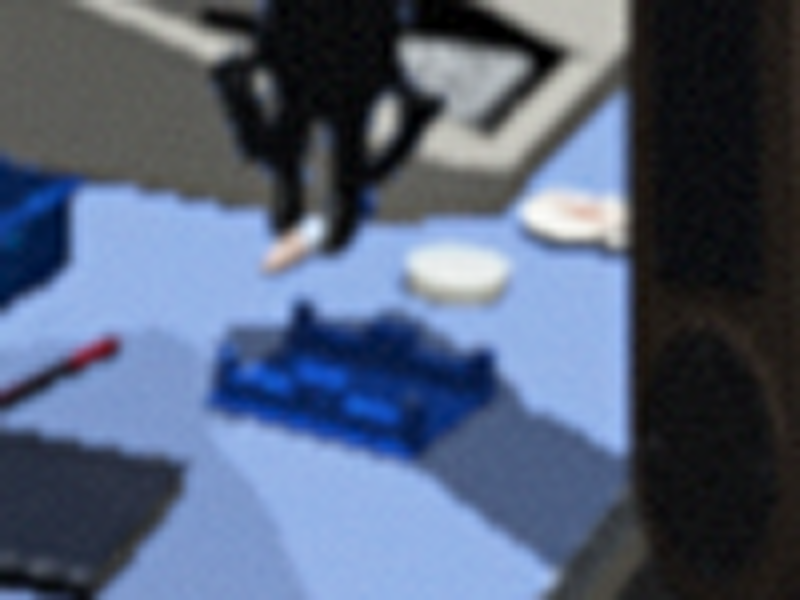

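Side crop: blue_b is held over the far lane of the blue cradle with its foot at (275,265). Lower and release.

Emit:
arm_command(deltas=[-1,-0.002,-0.001,0.025,0,0,0,-1,-0.002,-0.001,0.045,0,0,0,-1,-0.002,-0.001,0.055,0,0,0,-1,-0.002,-0.001,0.058,0,0,0,-1,-0.002,-0.001,0.058,0,0,0,0,-0.002,-0.001,0.058,0,0,0,0,-0.002,-0.001,0.058,0,0,0,0,-0.002,-0.001,0.058,0,0,0])

```text
clock: 17.1
eef_pos: [0.4968, -0.3464, 0.0348]
eef_rot: [[0.095, 0.995, 0.001], [0.995, -0.095, -0.001], [-0.001, 0.001, -1.0]]
ft_force: [0.6, 0.2, 0.3]
grip_width: 0.0424
gripper_force: 0.0
```

Emit:
arm_command(deltas=[0,0,0,-0.03,0,0,0,0,0,0,-0.08,0,0,0,0,0,0,-0.09,0,0,0,0,0,0,-0.09,0,0,0])

```text
clock: 17.5
eef_pos: [0.498, -0.3476, 0.1276]
eef_rot: [[0.095, 0.995, 0.005], [0.995, -0.095, -0.005], [-0.005, 0.006, -1.0]]
ft_force: [-0.9, -0.7, -1.1]
grip_width: 0.0426
gripper_force: 0.0
```

Run:
```python
from h import *
o=get_obs();print(o['clock'],o['eef_pos'],o['grip_width'])
go(.48,-.1,.12,79,'mid');go(.432,.085,.07,79)
```

```text
17.5 [ 0.49797657 -0.34761882  0.12762471] 0.042595294214850934
mid shift [ 0.2448 -0.0415  0.0063] turn [0.3 0.2 5.5]
 shift [ 0.4246 -0.1072  0.055 ] turn [0.3 0.2 5.5]
```

Emit:
arm_command(deltas=[0.2,0.425,-0.107,0,0.3,0.2,5.5,0.2,0.425,-0.107,0,0.3,0.2,5.5,0.2,0.425,-0.107,0,0.3,0.2,5.5,0.2,0.425,-0.107,0,0.3,0.2,5.5,0.2,0.425,-0.107,0,0.3,0.2,5.5,0.2,0.425,-0.107,0,0.3,0.2,5.5,0.2,0.425,-0.107,0,0.3,0.2,5.5,0.2,0.425,-0.107,0.02,0.3,0.2,5.5,0.2,0.425,-0.107,0.05,0.3,0.2,5.5,0.2,0.425,-0.107,0.055,0.3,0.2,5.5])

```text
clock: 18.5
eef_pos: [0.4252, 0.0903, 0.0641]
eef_rot: [[0.186, 0.983, -0.014], [0.983, -0.186, 0.005], [0.002, -0.015, -1.0]]
ft_force: [0.0, -1.4, -0.5]
grip_width: 0.051
gripper_force: 0.0
```

Run:
```python
from h import *
q=optics.snapshot('side');t=optics.snapshot('top')
o=get_obs();print(o['clock'],o['eef_pos'],o['grip_width'])
for v in near(q,'tube_blue_a',(.432,.083),.01): print(axis(q,v[1],.01),fit(.432,.083,169,TUBE,[v]))
for v in near(t,'tube_blue_a',(.496,-.346),.03): print('placed',axis(t,v[1],.03),fit(.496,-.346,174.8,TUBE,[v],.02))
for v in near(t,'rack_blue',(.464,-.343),.02): print('rack',fit(.464,-.343,-5,RACK,[v]))
save(t,'t9');a=t['color'][190:270,390:480];cv2.imwrite('pics/t9c.png',cv2.resize(a[...,::-1],(675,600),interpolation=cv2.INTER_CUBIC))
go(.432,.084,.011,79)
```

```text
18.6 [0.42740658 0.08798141 0.06581039] 0.05131054396671127
(array([429.2,  79.3]), array([128.9,  28. ]), 80.2) (array([432.8,  85.8, 168.8]), np.float64(0.13))
placed (array([ 494.8, -352. ]), array([113.2,  17.6]), 84.4) (array([ 496.1, -351.1,  173.3]), np.float64(0.262))
rack (array([ 465.6, -341.7,   -7.3]), np.float64(0.128))
 shift [-0.0023  0.0014  0.0583] turn [-0.2 -0.2 -0. ]
```

View pics/t9c.png

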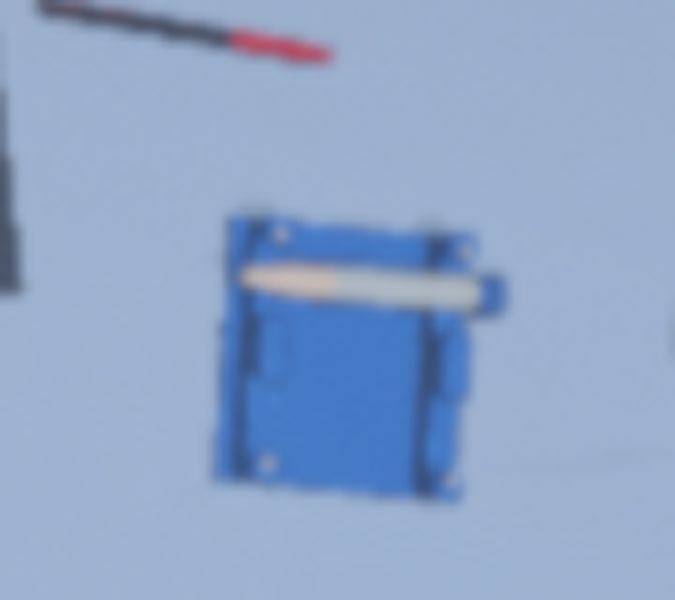

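Top crop: blue_b lies in the far lane from (240,275) to (507,297). Its middle (373,286) matches the midpoint between the post tops, about (371,287). Grip blue_a.

Emit:
arm_command(deltas=[0.2,-0.002,0.003,0.03,0,0,0,0.2,-0.002,0.003,0.046,0,0,0,0.2,-0.002,0.003,0.053,0,0,0,0.2,-0.002,0.003,0.056,0,0,0,-1,-0.002,0.003,0.056,0,0,0,-1,-0.002,0.003,0.056,0,0,0,-1,-0.002,0.003,0.056,0,0,0,-1,-0.002,0.003,0.056,0,0,0,-1,-0.002,0.003,0.056,0,0,0])

```text
clock: 19.65
eef_pos: [0.4337, 0.0849, 0.0139]
eef_rot: [[0.19, 0.982, -0.002], [0.982, -0.19, 0.004], [0.003, -0.003, -1.0]]
ft_force: [-1.1, -1.2, 6.3]
grip_width: 0.0195
gripper_force: 25.8
```

Emit:
arm_command(deltas=[-1,0,0,-0.04,0,0,0,-1,0,0.03,-0.09,0,0,0,-1,0,0.04,-0.13,0,0,0,-1,0,0.04,-0.13,0,0,0,-1,0,0.04,-0.13,0,0,0])

```text
clock: 20.15
eef_pos: [0.4732, 0.0769, 0.1436]
eef_rot: [[0.19, 0.982, -0.002], [0.982, -0.19, 0.004], [0.004, -0.003, -1.0]]
ft_force: [-0.2, 0.1, -1.4]
grip_width: 0.0195
gripper_force: 25.1
```

Run:
```python
from h import *
o=get_obs();print(o['clock'],o['eef_pos'],o['grip_width'],o['gripper_force'])
go(.4326,-.341,.09,84.8)
```

```text
20.15 [0.47316623 0.0768795  0.14360785] 0.019523713803222587 25.05008339881897
 shift [-0.4182  0.0398  0.0519] turn [-0.2 -0.2 -5.8]
```

Emit:
arm_command(deltas=[-1,-0.418,0.04,0,-0.2,-0.2,-5.8,-1,-0.418,0.04,0,-0.2,-0.2,-5.8,-1,-0.418,0.04,0,-0.2,-0.2,-5.8,-1,-0.418,0.04,0,-0.2,-0.2,-5.8,-1,-0.418,0.04,0,-0.2,-0.2,-5.8,-1,-0.418,0.04,0,-0.2,-0.2,-5.8,-1,-0.418,0.04,0,-0.2,-0.2,-5.8,-1,-0.418,0.04,0.02,-0.2,-0.2,-5.8,-1,-0.418,0.04,0.05,-0.2,-0.2,-5.8,-1,-0.418,0.04,0.05,-0.2,-0.2,-5.8])

```text
clock: 21.15
eef_pos: [0.4274, -0.3394, 0.0832]
eef_rot: [[0.094, 0.996, -0.011], [0.996, -0.094, 0.011], [0.01, -0.012, -1.0]]
ft_force: [-0.4, 0.6, 0.2]
grip_width: 0.0196
gripper_force: 25.0
```

Emit:
arm_command(deltas=[-1,0,0,0,0,0,0,-1,0,0,0,0,0,0])

```text
clock: 21.35
eef_pos: [0.432, -0.3396, 0.0908]
eef_rot: [[0.089, 0.996, -0.002], [0.996, -0.089, 0.001], [0.001, -0.002, -1.0]]
ft_force: [0.2, 0.4, -0.4]
grip_width: 0.0197
gripper_force: 25.0
```

Run:
```python
from h import *
q=optics.snapshot('side');o=get_obs();print(o['clock'],o['eef_pos'],o['grip_width'])
save(q,'s10');a=q['color'][120:195,305:405];cv2.imwrite('pics/s10c.png',cv2.resize(a[...,::-1],(800,600),interpolation=cv2.INTER_CUBIC))
go(.4326,-.341,.034,84.8)
```

```text
21.4 [ 0.43246695 -0.33988296  0.09162104] 0.019528231968681115
 shift [-0.0011  0.0003  0.0576] turn [-0.1  0.   0.1]
```

View pics/s10c.png

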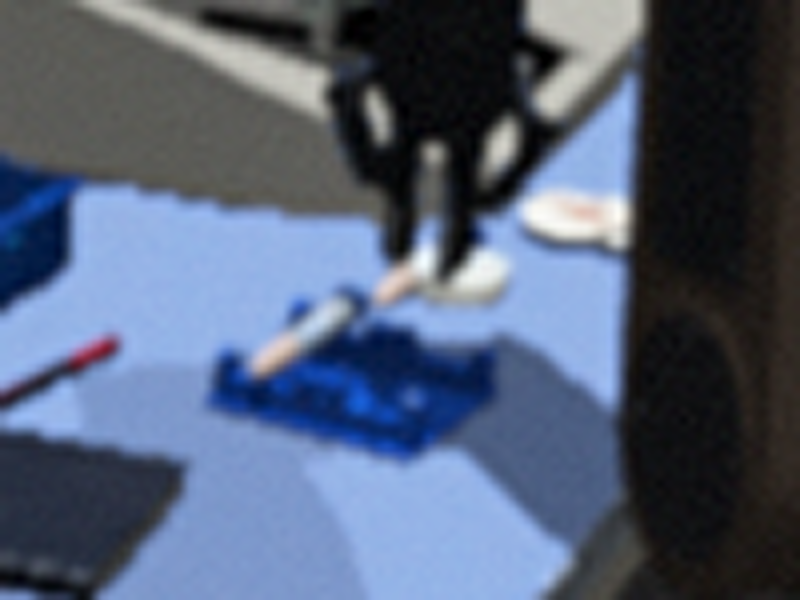

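Side crop: blue_b rests in the far lane. Blue_a is held over the near lane with its foot at (385,295). Lower, release, rise.

Emit:
arm_command(deltas=[-1,-0.001,0,0.025,0,0,0,-1,-0.001,0,0.045,0,0,0,-1,-0.001,0,0.054,0,0,0,-1,-0.001,0,0.057,0,0,0,-1,-0.001,0,0.057,0,0,0,0,-0.001,0,0.057,0,0,0,0,-0.001,0,0.057,0,0,0,0,-0.001,0,0.057,0,0,0])

```text
clock: 22.2
eef_pos: [0.4322, -0.3424, 0.0348]
eef_rot: [[0.09, 0.996, -0.001], [0.996, -0.09, -0.001], [-0.001, -0.001, -1.0]]
ft_force: [0.0, 1.2, 0.5]
grip_width: 0.0425
gripper_force: 0.0
```

Emit:
arm_command(deltas=[0,0,0,-0.03,0,0,0,0,0,0,-0.08,0,0,0,0,0.2,-0.05,-0.12,0,0,0,0,0.2,-0.05,-0.12,0,0,0,0,0.2,-0.05,-0.12,0,0,0,0,0.2,-0.05,-0.12,0,0,0,0,0.2,-0.05,-0.12,0,0,0,0,0.2,-0.05,-0.12,0,0,0,0,0.2,-0.05,-0.12,0,0,0,0,0.2,-0.05,-0.12,0,0,0])

```text
clock: 23.2
eef_pos: [0.4006, -0.1395, 0.154]
eef_rot: [[0.092, 0.996, -0.002], [0.996, -0.092, -0.0], [-0.0, -0.002, -1.0]]
ft_force: [-1.4, 0.5, -0.4]
grip_width: 0.0427
gripper_force: 0.0
```

Run:
```python
from h import *
t=optics.snapshot('top')
o=get_obs();print(o['clock'],o['eef_pos'],o['grip_width'])
for n,x,y,a in(('blue',.496,-.346,175),('blue',.433,-.341,175),('red',.458,.333,188),('red',.394,.325,188)):
  for v in near(t,'tube_%s_a'%n,(x,y),.03,.03): print(n,fit(x,y,a,TUBE,[v],.02))
c=t['color'][...,::-1];a=np.hstack([cv2.resize(c[205:285,205:285],(400,400),interpolation=cv2.INTER_CUBIC),cv2.resize(c[195:275,395:475],(400,400),interpolation=cv2.INTER_CUBIC)])
cv2.imwrite('pics/t11.png',a)
```

```text
23.25 [ 0.4004182  -0.13952383  0.1538946 ] 0.04284943385297967
blue (array([ 497. , -347.6,  174.6]), np.float64(0.227))
blue (array([ 431.5, -341.7,  177.2]), np.float64(0.294))
red (array([461.9, 332.2, 189. ]), np.float64(0.196))
red (array([394.1, 327.4, 187.3]), np.float64(0.156))
```

View pics/t11.png

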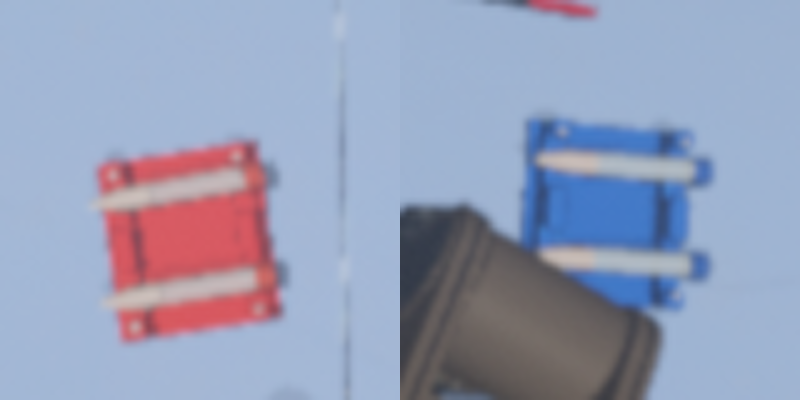

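The picture shows all four tubes in their lanes, red at (185,188) and (192,288), blue at (625,165) and (622,262). All are centred and aligned, and the arm is clear.

Emit:
arm_command(deltas=[0,0,0,0,0,0,0,0,0,0,0,0,0,0,0,0,0,0,0,0,0])

```text
clock: 23.75
eef_pos: [0.4002, -0.1383, 0.154]
eef_rot: [[0.09, 0.996, -0.002], [0.996, -0.09, 0.0], [0.0, -0.002, -1.0]]
ft_force: [-0.8, 0.0, 0.4]
grip_width: 0.0429
gripper_force: 0.0
```

```bash
python3 -c "
from h import *
print(workorder.close_job())"
```

```text
the job is handed in; nothing more can be done
None
```

All four tubes lie centred in the lanes of their colour's cradle by the final top picture, the arm never went near the marker, pen or pipette, and the job was handed in at about 24 s; the hand-in returned no verdict.

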